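# Unhook the hanging parts bin and set it on the counting scale

## Task

The yellow parts bin with the carrying handle hangs by its rear bar on the deep upturned hook of the hanger stand. Lift the bar up past the hook's tip, draw it out gently through the narrow gap below the springy keeper without forcing hook or keeper, and set the bin down softly in the rimmed pan of the counting scale, fully down inside the rim, level and released. Leave the small open bin, the spool, the bottle and the screwdriver where they are.

Things in the scene. Friction and masses are not known exactly. Their poses are not given: they have to be found in the camera images.
- bin_grip (a point): Centre of the grip bar of the yellow parts bin's carrying handle: steel, 14 mm thick (bin's x), 24 mm tall, 110 mm clear along the bin's y between two uprights; 130 mm above the bin's underside, 50 mm above its rim. Grip it across its thickness from above. Axes are the bin's: z up, +x towards its back wall and hanging bar. Loose; 0.18 to 0.29 kg with contents.
- bin_center (a point): Centre of the parts bin, 40 mm above its underside; walls 80 mm high, outside 110 (x) by 120 mm (y). From here the grip bar's centre is at x -12, z +90 mm. The hanging bar, round steel, 8 mm thick, along y, 42 mm clear between two side arms, is at x +75, z +36 mm, its axis 20 mm behind the back wall. Axes as bin_grip.
- hook_seat (a point): Middle of the hook's seat, on which the hanging bar rests; on the fixed hanger stand, 110 mm above the table. z up; the hook opens to -x: the bin hangs on that side, axes parallel to these, and comes out to -x. Hook 16 mm wide (y). Upturned tip: flat bar from x -7 to -13 mm. Stem faces the seat at x +7 mm. The bar starts leaning on the tip (axis at x -3).
- hook_above (a point): Point 30 mm straight above hook_seat (not the tip). The height of tip and keeper is adjustable and NOT measured: the tip's top is anywhere from 18 to 60 mm above the seat. The keeper, a flat steel strip over trough and tip (x -13 to +17 mm), rides with the tip, its underside 11 mm above the tip's top: the bar passes with 3 mm to spare. Top of the hook: 22 mm above the tip's top.
- stand: Grey fixed hanger stand; origin on the table below hook_seat, same axes. The bin's back wall leans on two rubber pads low down; raised 8 mm it is clear of them and its bar then has 6 mm of play to +x, none to -x, inside the hook. The keeper is sprung: it gives upwards from about 2 N, then 2.5 N per mm, and stops hard after 5 mm. Over 20 N on the stand, or over 10 N from the lifted bin, is forcing.
- pan_floor (a point): Centre of the floor of the counting scale's steel pan, 38 mm above the table, z up. Inside 116 mm (x) by 126 mm (y), rim 9 mm high: the bin fits with its x along the pan's x, either way round, 3 mm to spare on each side. The pan is sprung: moves from about 2.5 N load on, 2.5 N per mm, 5 mm travel.
- scale: Grey counting scale carrying the pan, fixed; origin on the table under the pan's centre, same axes. Its body reaches 95 mm to either side along y, 85 mm to -x and 128 mm (display) to +x, no higher than 35 mm. More than 20 N on it is too hard.
- small_bin: Bystander: small open yellow bin without handle, 110 x 100 x 55 mm; origin under its centre.
- spool: Bystander: aluminium spool standing on end, 54 mm across, 36 mm high; origin under its centre.
- flux_bottle: Bystander: white bottle, 40 mm across, 75 mm high; origin under its centre.
- driver: Bystander: screwdriver lying on the table; origin under its middle.
Mind the look-alikes: they are no part of the job. What is shaped like the part that bears bin_grip but red is not meant.

How it is judged:
On the way, in this order (a step that is already met when the one before it is completed fails the run):
1. the bin is lifted at least 14 mm, its bar still inside the hook (z of bin_center in the frame of hook_seat above -0.018 m and x of bin_center in the frame of hook_seat above -0.088 m), for 0.1 s.
2. the bin is drawn out clear of the hook (x of bin_center in the frame of hook_seat below -0.11 m), for 0.1 s.
At the end, for the whole second after the job is handed in: The bin stands inside the pan's rim: its centre 36 to 43.5 mm above the pan floor (so it rests on the floor, not on the rim), within 8 mm of the pan's centre, within 0.05 rad of upright, at rest and released (z of bin_center in the frame of pan_floor between 0.036 and 0.0435 m and horizontal distance between bin_center and pan_floor below 0.008 m and angle between bin_center's own z axis and vertical below 0.05 rad and linear speed of bin below 0.02 m/s); the robot touches nothing.
It fails at once if the hanging bin is pressed against the stand with over 20 N (contact force between bin and stand above 20 N).
It fails at once if the bin, lifted off the seat by 10 mm or more, is forced against hook or keeper: over 10 N (contact force between bin and stand above 10 N and z of bin_center in the frame of hook_seat above -0.022 m).
It fails at once if the robot pushes hook, keeper or stand: over 20 N (contact force between any of the arm, the fingers and stand above 20 N).
It fails at once if the bin is put down too hard on the scale: over 20 N (contact force between bin and scale above 20 N).
It fails at once if a bystander is moved more than 20 mm (distance of any of small_bin, spool, flux_bottle, driver from where it was at the start of the episode above 0.02 m).
It also fails if it takes over 51 s, if anything falls off the work surface, if the arm or the gripper's body presses on something with over 40 N, if the wrist force passes 120 N, or if a joint passes its speed limit or range.

## Robot

A 6-joint arm with a two-finger parallel gripper is mounted at the origin on the work surface. World frame = base frame: x ahead of the robot, y to its left, z up, the work surface at z = 0. Lengths are in m, angles in rad, forces in N, time in s.
With the tool pointing down it reaches from about 0.35 to 0.975 m from the base axis. Payload 4.9 kg.
Tool frame: the origin (TCP) lies on the centre line of the jaws, within the pads' length; the fingertips stand 14 mm ahead of it and the grasp point (between the pads) lies 5 mm behind it; z points along the fingers, y is the line along which they close (so a half turn about z gives the same grasp; the last joint's range is limited). The gripper opens to 85 mm and grips with 20 to 120 N. Pads are 22 mm wide; open, the fingers measure 114 mm over their backs; the gripper's body (76 mm by 85 mm) begins 54 mm behind the grasp point. The pads swing forward as they close: fully open they stand 13 mm farther back than shut.
Start: joints at [1.209, 0.053, 1.613, -0, 1.476, -0.119], TCP at [0.15, 0.607, 0.245] pointing down, gripper open.
Joint ranges: [-3.01, 3.01], [-1.01, 2.22], [0.06, 2.58], [-1.02, 4.17], [0.09, 2.62], [-3.14, 3.14]. Speed limits (rad/s): [2.57, 2.57, 3.14, 3.14, 3.14, 3.14].

## Interface

Orientations are given as a unit quaternion [x, y, z, w].
In Python, from station import * gives the robot as it stands.
- The arm moves only by the tool drive_tool, never from a script. Its argument "plan" is a list of rows, each a list of 2 entries, a list of its own where there are three numbers: the shift along the world's x, y, z in cm, then the turn about the world's z in rad. In form: [[[dx, dy, dz], turn], ...]. A call has 1 to 5 rows; each row is the pose to reach, as a shift and turn from the pose commanded when the call began; what a row does not reach only later rows make up. A row lasts 1/8 s, in which the tool goes at most 62.5 mm and 10.7 degrees, less where a joint would pass 70% of its speed; a pose out of reach is approached as far as the arm can. A call with a gripper value outside its range is refused whole. "hand" is the opening in per cent of the stroke, from 0 (shut) to 100 (fully open), set as the call begins (left out, the last holds). The fingers move at their own pace and stop on an object; "newtons" is the grip in N (left out, the last holds). Time passes only in rows, so rows that repeat a pose let the fingers close. It gives the time, the measured TCP pose, the force, the opening and the grip force at its end, in the units of the state.
- read_state(): the state, without advancing time (a new reading comes with each control period).
- read_camera(name): name is "side" or "top" or "wrist"; returns the picture (480x640x3 uint8, blue, green, red); there is no depth.
- camera_params(name): a dict with "K" (3x3 intrinsics, pixels), "k1" (the pictures are not rectified: a ray, as slopes to the right and down, at radius r is drawn at 1 + k1 r^2 times it, then the intrinsics apply), "eye" and "orientation" of the camera in the world. Camera axes: x right, y down, z forward; pixel columns grow to the right and rows downward; lengths in m; the calibration is good to about 2 mm. A picture is of the moment at which its call begins: read the wrist's pose just before it. camera_params takes no time and is no camera call; for the wrist camera it gives the pose at the moment of the call.
- sign_off(): hands the job in; it is judged then, once.
Trained networks look in the newest picture that a camera, given by its name, has taken for a name from the list of things; names that differ only in an ending like _2 or _b are one class to them, and where a whole thing is asked for, a point or a joint stands for the part that bears it (a point fixed in the world has none). Each returns a list of dicts, best first, with "score" (0 to 1); they miss things now and then, are a little off and sometimes report something else, mostly with a low value. They report only what shows in the picture. A call takes as long as a camera call. They do not tell look-alikes from the thing itself.
- outline_of(camera, query): "region" (480x640 bool, what is visible of it) and "centre" ([column, row] as shares, 0 to 1, of the picture: columns of its width, rows of its height, amid what is visible of it).
- spot_point(camera, query): "centre" ([column, row] as shares, 0 to 1, of the picture: columns of its width, rows of its height: a listed point, or the origin of a listed thing).
The state is a dict: "time": time; "q": joint angles; "dq": joint speeds; "effort": joint torques, N m; "position": TCP position; "tool_rot": TCP orientation; "wrist_force": force on the tool from outside, world axes, zero at the start; "wrist_torque": the same for the moment, N m; "opening": finger opening in m; "grip_force": force on a finger pad.
Only numpy, scipy, OpenCV 4.12 (cv2) and the standard library are available. Lean on these libraries where they do the work, as an engineer would, in place of code of your own. Each camera call takes 0.05 s, during which the arm holds its last target. There are 200 camera calls.

## Working session

There is one attempt and no reset: what is moved stays moved. The work goes in short steps, Python scripts to look and compute and a tool call to move; the robot and the scene stay as the last step left them, time stands still between calls to the robot, and variables do not carry over. Pictures are saved under pics/ and viewed, at most 10 in all, crops included, and the job is handed in when it is done.

Besides the shell and the picture viewer there is one more tool, called after ">>>" as a command line: name --argument value ..., lists and objects as JSON in quotes. drive_tool: Moves the arm, as the interface text tells. Its arguments: {"type":"object","properties":{"plan":{"type":"array","items":{"type":"array"}},"hand":{"type":"number"},"newtons":{"type":"number"}},"required":["plan"]}

```bash
ls; mkdir -p pics
cat > h.py <<'E'
from station import *
import numpy as np, cv2
from scipy.spatial.transform import Rotation as R
def ray(cam,px,P=None):
    P=P or camera_params(cam); K=np.array(P["K"],float)
    d=np.array([(px[0]-K[0,2])/K[0,0],(px[1]-K[1,2])/K[1,1]]); u=d.copy()
    for _ in range(20): u=d/(1+P["k1"]*(u@u))
    o=np.array(P["orientation"]); M=R.from_quat(o).as_matrix() if o.size==4 else o
    v=M@np.array([u[0],u[1],1]); return np.array(P["eye"]),v/np.linalg.norm(v)
def proj(cam,X,P=None):
    P=P or camera_params(cam); K=np.array(P["K"],float)
    o=np.array(P["orientation"]); M=R.from_quat(o).as_matrix() if o.size==4 else o
    c=M.T@(np.array(X)-P["eye"]); u=c[:2]/c[2]; u=u*(1+P["k1"]*(u@u)); return K[:2,:2]@u+K[:2,2]
def atz(cam,px,z,P=None):
    e,v=ray(cam,px,P); return e+v*(z-e[2])/v[2]
def tri(rs):
    A=np.zeros((3,3));b=np.zeros(3)
    for e,v in rs:
        Q=np.eye(3)-np.outer(v,v);A+=Q;b+=Q@e
    X=np.linalg.solve(A,b); return X,[np.linalg.norm((np.eye(3)-np.outer(v,v))@(X-e)) for e,v in rs]
def pts(cam,q):
    return [(round(d["score"],2),np.array(d["centre"])*[640,480]) for d in spot_point(cam,q)]
E
python3 - <<'E'
from h import *
np.set_printoptions(precision=3,suppress=True)
for c in ["side","top","wrist"]:
    cv2.imwrite(f"pics/{c}0.png",read_camera(c)); print(c,camera_params(c))
    for q in ["bin_grip","bin_center","hook_seat","hook_above","stand","pan_floor","scale","small_bin","spool","flux_bottle","driver"]:
        print(q,[(s,p.round(1)) for s,p in pts(c,q)])
print(read_state())
E
```

```text
pics
side {'K': array([[581.173,   0.   , 317.218],
       [  0.   , 581.173, 233.533],
       [  0.   ,   0.   ,   1.   ]]), 'k1': -0.14850638864287105, 'eye': array([-0.446, -1.193,  1.185]), 'orientation': array([ 0.819, -0.34 ,  0.182, -0.424])}
bin_grip [(0.97, array([195.4, 181.3])), (0.93, array([402.6, 267.2])), (0.85, array([274.3, 243.9])), (0.74, array([418. , 342.5]))]
bin_center [(0.97, array([192.5, 203.5])), (0.9, array([417.8, 364.6])), (0.82, array([399.5, 287.9])), (0.74, array([272.8, 243.7])), (0.56, array([279.4, 271.6]))]
hook_seat [(0.95, array([303.3, 273.6]))]
hook_above [(0.77, array([301.3, 257.6]))]
stand [(0.59, array([303.3, 269.3])), (0.42, array([280.1, 214.8]))]
pan_floor [(0.81, array([235.3, 232.4]))]
scale [(0.82, array([236.4, 243.3])), (0.74, array([352. , 258.6])), (0.48, array([299.9, 225.2]))]
small_bin [(0.61, array([234.6, 229.8])), (0.56, array([325.8, 238.9]))]
spool [(0.39, array([303.1, 225. ]))]
flux_bottle [(0.74, array([277.9, 213.3]))]
driver [(0.58, array([354.4, 259.8]))]
top {'K': array([[502.043,   0.   , 325.624],
       [  0.  
[... 1006 characters left out ...]
1': -0.06042156207439664, 'eye': array([0.086, 0.624, 0.375]), 'orientation': array([0.78 , 0.611, 0.082, 0.104])}
bin_grip []
bin_center []
hook_seat []
hook_above []
stand []
pan_floor []
scale []
small_bin []
spool []
flux_bottle []
driver []
{'time': 1.8, 'q': array([ 1.209,  0.053,  1.613,  0.   ,  1.476, -0.119]), 'dq': array([-0.   ,  0.002, -0.002,  0.001, -0.   ,  0.   ]), 'effort': array([ -0.   , -39.367, -37.045,  -0.   ,   0.   ,   0.   ]), 'position': array([0.15 , 0.607, 0.245]), 'tool_rot': array([ 0.121,  0.993, -0.   , -0.   ]), 'wrist_force': array([ 0.5  ,  0.199, -0.205]), 'wrist_torque': array([-0.052, -0.012,  0.002]), 'grip_force': 0.0, 'opening': 0.08530418648775001}
```

View pics/side0.png

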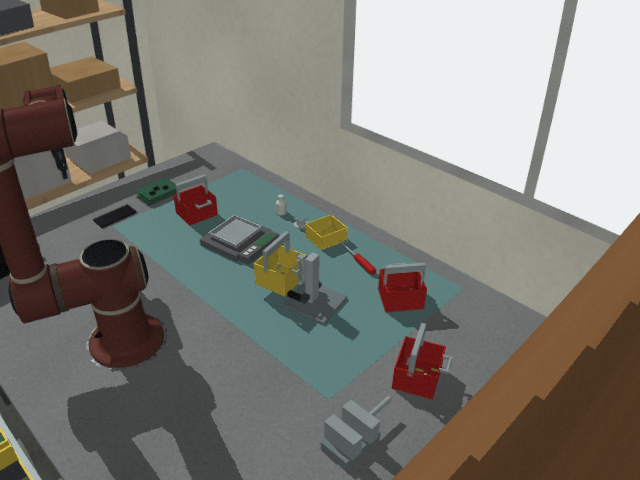

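View pics/top0.png

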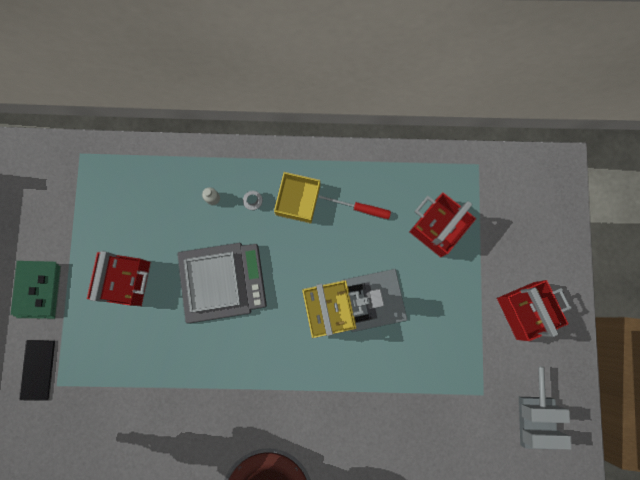

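Top view: the only yellow handled bin is at (330,308), hanging on the stand at (375,300). The look-alikes are red, at (120,280), (442,225) and (535,310). The scale is at (213,283) with its display to the right. Confirming in one crop while measuring.

Run:
```python
from h import *
np.set_printoptions(precision=4,suppress=True)
s=cv2.imread("pics/side0.png");t=cv2.imread("pics/top0.png")
a=cv2.resize(s[215:335,225:365],None,fx=2.8,fy=2.8,interpolation=3)
b=cv2.resize(t[230:350,170:420],None,fx=3,fy=3,interpolation=3)
b=cv2.resize(b,(400,int(400*b.shape[0]/b.shape[1])))
H=max(a.shape[0],b.shape[0]);C=np.zeros((H,a.shape[1]+b.shape[1],3),np.uint8)
C[:a.shape[0],:a.shape[1]]=a;C[:b.shape[0],a.shape[1]:]=b;cv2.imwrite("pics/crop1.png",C)
print("seat side/top",tri([ray("side",(303.3,273.6)),ray("top",(361.5,300.9))]))
print("above",tri([ray("side",(301.3,257.6)),ray("top",(360.8,302.5))]))
print("bin c",tri([ray("side",(279.4,271.6)),ray("top",(328.1,307.8))]))
print("pan",atz("side",(235.3,232.4),.038),atz("top",(214.5,285.7),.0))
hsv=cv2.cvtColor(t,cv2.COLOR_BGR2HSV);m=cv2.inRange(hsv,(20,120,80),(35,255,255));m[:235]=0
n,l,st,ce=cv2.connectedComponentsWithStats(m);
ys,xs=np.nonzero(m); P=np.array([atz("top",p,.118)[:2] for p in zip(xs,ys)],np.float32)
print("yellow rim rect",cv2.minAreaRect(P))
# scale outline
for o in outline_of("top","scale")[:1]:
    ys,xs=np.nonzero(o["region"]);P=np.array([atz("top",p,.034)[:2] for p in zip(xs,ys)],np.float32);print("scale rect",o["score"],cv2.minAreaRect(P))
# bright steel grip bar
for o in outline_of("top","stand")[:1]:
    ys,xs=np.nonzero(o["region"]);P=np.array([atz("top",p,.01)[:2] for p in zip(xs,ys)],np.float32);print("stand rect",o["score"],cv2.minAreaRect(P))
```

```text
seat side/top (array([ 0.4919, -0.2225,  0.0927]), [np.float64(4.393743934320855e-05), np.float64(4.393743934312969e-05)])
above (array([ 0.4871, -0.2172,  0.1523]), [np.float64(0.0015635859223560211), np.float64(0.0015635859223559823)])
bin c (array([ 0.4722, -0.1393,  0.0641]), [np.float64(0.0014726930618173097), np.float64(0.0014726930618172325)])
pan [0.529  0.1524 0.038 ] [0.5258 0.1635 0.    ]
yellow rim rect ((0.4699445068836212, -0.1445041298866272), (1.0138280391693115, 0.1379389464855194), 89.0433349609375)Traceback (most recent call last):
  File "<stdin>", line 19, in <module>
  File "h.py", line 15, in atz
    e,v=ray(cam,px,P); return e+v*(z-e[2])/v[2]
        ~~~^^^^^^^^^^
  File "h.py", line 5, in ray
    P=P or camera_params(cam); K=np.array(P["K"],float)
           ~~~~~~~~~~~~~^^^^^
ValueError: time passes only in moves, steps and waits
```

View pics/crop1.png

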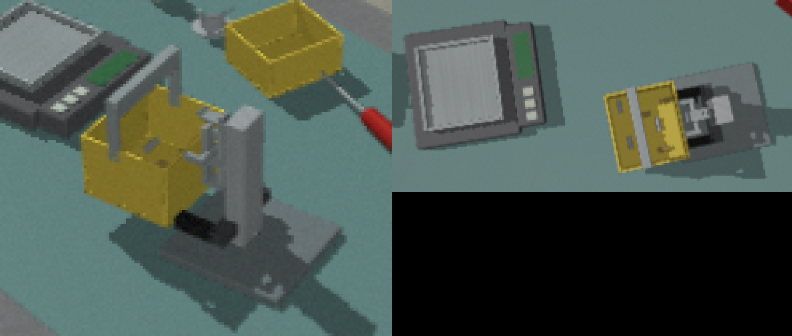

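The crop confirms it: a yellow bin with a handle (top image, bar from about (320,286) to (328,334)), hanging on the grey hook. All other handled bins are red.

Run:
```python
from h import *
np.set_printoptions(precision=4,suppress=True)
t=cv2.imread("pics/top0.png");P=camera_params("top")
hsv=cv2.cvtColor(t,cv2.COLOR_BGR2HSV);m=cv2.inRange(hsv,(20,120,80),(35,255,255));m[:235]=0
def rect(mask,z):
    ys,xs=np.nonzero(mask);Q=np.array([atz("top",p,z,P)[:2]*100 for p in zip(xs.astype(float),ys.astype(float))],np.float32);r=cv2.minAreaRect(Q);return r
m=cv2.morphologyEx(m,cv2.MORPH_OPEN,np.ones((3,3)))
print("yellow rect",rect(m,.118))
h=t[280:340,300:345];g=hsv[280:340,300:345]; gm=np.zeros(m.shape,np.uint8)
gm[280:340,300:345]=cv2.inRange(g,(0,0,120),(180,60,255)); n,l,st,ce=cv2.connectedComponentsWithStats(gm)
k=1+np.argmax(st[1:,4]);print("bar",st[k],rect(l==k,.18))
pm=np.zeros(m.shape,np.uint8);pm[235:330,170:245]=cv2.inRange(hsv[235:330,170:245],(0,0,125),(180,50,255));n,l,st,ce=cv2.connectedComponentsWithStats(pm)
k=1+np.argmax(st[1:,4]);print("pan",st[k],rect(l==k,.042))
for q in["scale","stand"]:
  for o in outline_of("top",q)[:1]: print(q,o["score"],rect(o["region"],.034 if q=="scale" else .01))
```

```text
yellow rect ((47.05577850341797, -14.153133392333984), (11.875055313110352, 10.908557891845703), 13.142585754394531)
bar [300 280  43  60 918] ((46.733009338378906, -12.256467819213867), (13.474668502807617, 9.758058547973633), 1.45200514793396)
pan [ 187  252   52   60 2192] ((53.49734115600586, 15.954386711120605), (13.703508377075195, 11.836918830871582), 10.309197425842285)
scale 0.63 ((53.6494026184082, 13.79348373413086), (18.80160140991211, 21.163421630859375), 10.408158302307129)
stand 0.74 ((49.967628479003906, -26.301250457763672), (14.180984497070312, 14.45425796508789), 12.5969820022583)
```

>>> drive_tool --plan '[[[5, -3, 1], 0.1], [[10, -6, 2], 0.2], [[15, -9, 3], 0.3], [[20, -12, 4], 0.4], [[25, -16, 4], 0.47]]' --hand 60 --newtons 80

```text
time: 2.58
position: [0.4009, 0.4469, 0.2868]
tool_rot: [-0.115, 0.993, 0.001, 0.001]
wrist_force: [0.4, 0.0, -0.4]
opening: 0.0508
grip_force: 0.0
```

>>> drive_tool --plan '[[[1, -6, 0], 0], [[2, -12, 0], 0], [[3, -18, 0], 0], [[4, -24, 0], 0], [[5, -30, 0], 0]]'

```text
time: 3.2
position: [0.4491, 0.1458, 0.2856]
tool_rot: [-0.114, 0.994, -0.0, 0.001]
wrist_force: [1.0, 0.9, 0.2]
opening: 0.051
grip_force: 0.0
```

>>> drive_tool --plan '[[[0.4, -6, 0], 0], [[0.8, -12, 0], 0], [[1.2, -18, 0], 0], [[1.6, -23, 0], 0], [[1.8, -26, 0], 0]]'

```text
time: 3.82
position: [0.4669, -0.1147, 0.2855]
tool_rot: [-0.112, 0.994, -0.0, 0.0]
wrist_force: [-0.6, 0.0, -0.6]
opening: 0.0515
grip_force: 0.0
```

Run:
```python
from h import *
import json
np.set_printoptions(precision=4,suppress=True)
P=camera_params("wrist");im=read_camera("wrist");cv2.imwrite("pics/w1.png",im);np.save("w1.npy",P,allow_pickle=True)
print(P["eye"],read_state()["position"])
for q,z in [("bin_grip",.168),("bin_center",.078),("hook_seat",.11),("hook_above",.14),("stand",0)]:
    for s,p in pts("wrist",q): print(q,s,p,atz("wrist",p,z,P))
print("expected px grip",proj("wrist",[.468,-.13,.168],P))
```

```text
[ 0.4021 -0.1278  0.4151] [ 0.467  -0.1169  0.2854]
bin_grip 0.7 [302.016 234.288] [ 0.4682 -0.1303  0.168 ]
bin_center 0.88 [ 43.392 326.784] [ 0.6691 -0.404   0.078 ]
bin_center 0.64 [294.08  210.096] [ 0.4695 -0.1442  0.078 ]
hook_seat 0.86 [207.616 216.192] [ 0.4864 -0.2192  0.11  ]
hook_above 0.94 [199.68  226.416] [ 0.4882 -0.2156  0.14  ]
stand 0.95 [236.288 199.2  ] [ 0.4877 -0.2203  0.    ]
expected px grip [302.5143 234.1113]
```

View pics/w1.png

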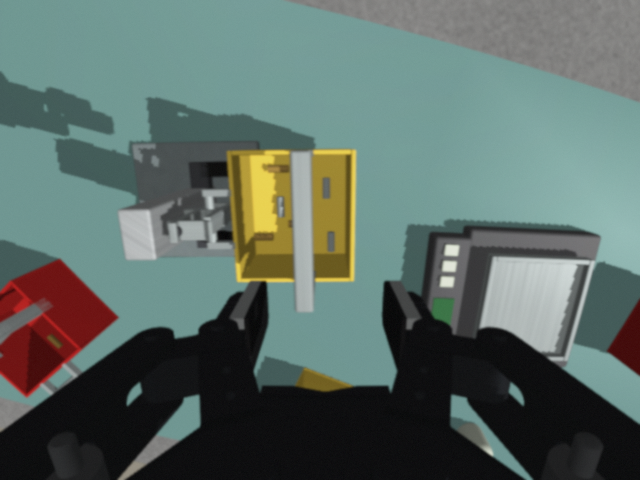

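The wrist view shows the yellow bin's bar at (302,234), the hook at (200,225) and the pan at (535,310). The grip point agrees with the top view to within 1 mm.

Run:
```python
from h import *
np.set_printoptions(precision=4,suppress=True)
P=np.load("w1.npy",allow_pickle=True).item();im=cv2.imread("pics/w1.png");hsv=cv2.cvtColor(im,cv2.COLOR_BGR2HSV)
def seg(box,z,lo,hi):
    x0,y0,x1,y1=box;m=np.zeros(im.shape[:2],np.uint8);m[y0:y1,x0:x1]=cv2.inRange(hsv[y0:y1,x0:x1],lo,hi)
    n,l,st,ce=cv2.connectedComponentsWithStats(m);k=1+np.argmax(st[1:,4]);ys,xs=np.nonzero(l==k)
    Q=np.array([atz("wrist",p,z,P)[:2]*100 for p in zip(xs.astype(float),ys.astype(float))],np.float32)
    r=cv2.minAreaRect(Q);print(st[k],r)
seg((285,160,320,270),.18,(0,0,110),(180,60,255))
seg((470,240,610,370),.045,(0,0,120),(180,50,255))
c=im[150:270,110:250];cv2.imwrite("pics/w1c.png",cv2.resize(c,None,fx=4,fy=4,interpolation=2))
```

```text
[ 291  160   23  110 2254] ((45.248817443847656, -13.278850555419922), (7.8194899559021, 1.4694414138793945), 13.060564994812012)
[ 480  240  122  128 7643] ((52.616065979003906, 16.37957763671875), (17.370315551757812, 13.087427139282227), 10.262982368469238)
```

>>> drive_tool --plan '[[[0.1, -1.3, -2], 0], [[0.1, -1.3, -5], 0], [[0.1, -1.3, -8], 0], [[0.1, -1.3, -10], 0], [[0.1, -1.3, -10], 0]]'

```text
time: 4.75
position: [0.4668, -0.1247, 0.1827]
tool_rot: [-0.114, 0.994, 0.001, -0.002]
wrist_force: [1.0, -0.6, 0.6]
opening: 0.0512
grip_force: 0.0
```

>>> drive_tool --plan '[[[0.1, -0.5, 0], 0], [[0.1, -0.5, -1], 0], [[0.1, -0.5, -2], 0], [[0.1, -0.5, -2], 0]]'

```text
time: 5.25
position: [0.4683, -0.1301, 0.164]
tool_rot: [-0.113, 0.994, 0.001, -0.001]
wrist_force: [0.1, 1.0, 0.3]
opening: 0.0514
grip_force: 0.0
```

Run:
```python
from h import *
np.set_printoptions(precision=4,suppress=True)
P=camera_params("wrist");im=read_camera("wrist");cv2.imwrite("pics/w2.png",im);np.save("w2.npy",P,allow_pickle=True)
print(P["eye"],read_state()["position"],read_state()["wrist_force"])
a=cv2.imread("pics/w1c.png");c=im[60:260,0:240]
b=cv2.resize(c,(576,480),interpolation=2);a=cv2.resize(a,(224,192))
cc=np.zeros((480,800,3),np.uint8);cc[:,:576]=b;cc[:192,576:]=a;cv2.imwrite("pics/cmp.png",cc)
```

```text
[ 0.4039 -0.1434  0.2937] [ 0.4687 -0.1302  0.1646] [-0.4916 -1.0578  0.8359]
```

View pics/cmp.png

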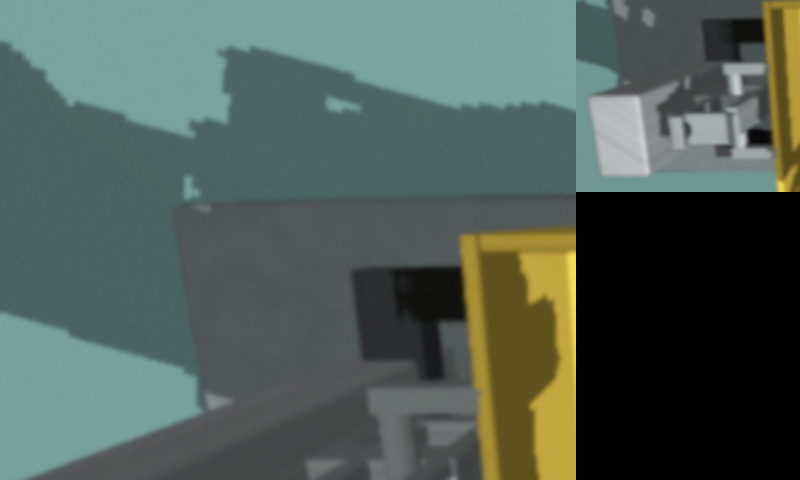

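View pics/w1c.png

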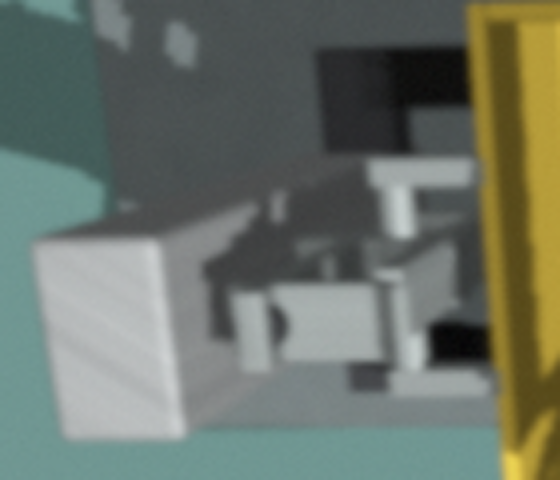

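Run:
```python
from h import *
np.set_printoptions(precision=1,suppress=True)
P=np.load("w1.npy",allow_pickle=True).item()
a=np.radians(13.1);xb=np.array([np.sin(a),-np.cos(a),0]);yb=np.array([np.cos(a),np.sin(a),0])
S=np.array([.4685,-.130,0])+.090*xb;z=np.array([0,0,1.])
c=lambda X:(proj("wrist",X,P)-[110,150])*4
print("bar ends",[c(S-.003*xb+s*.021*yb+.118*z) for s in(-1,1)])
for t in range(18,62,6):
    k=.110+t/1000
    print(t,"tip top",c(S-.010*xb+z*k),"keeper corners",*[c(S+x*xb+y*yb+z*(k+.0125)) for x in(-.013,.017) for y in(-.008,.008)],"hooktop",c(S+z*(k+.022)))
```

```text
bar ends [array([388.8, 191.1]), array([405.5, 374. ])]
18 tip top [413.9 293.8] keeper corners [405.8 269.3] [412.6 344. ] [264.  270.1] [272.7 344.5] hooktop [331. 318.]
24 tip top [405. 300.] keeper corners [396.3 275.3] [403.4 351.5] [251.7 276.1] [260.7 351.9] hooktop [319.7 325.1]
30 tip top [395.8 306.4] keeper corners [386.5 281.5] [393.8 359.2] [238.8 282.4] [248.3 359.6] hooktop [307.9 332.6]
36 tip top [386.2 313.1] keeper corners [376.1 288. ] [383.8 367.3] [225.5 288.9] [235.4 367.7] hooktop [295.7 340.5]
42 tip top [376.2 320.1] keeper corners [365.4 294.9] [373.4 375.8] [211.6 295.7] [221.9 376.1] hooktop [282.9 348.7]
48 tip top [365.8 327.4] keeper corners [354.1 302. ] [362.5 384.6] [197.  302.8] [207.8 384.8] hooktop [269.5 357.2]
54 tip top [354.9 335. ] keeper corners [342.4 309.5] [351.2 393.8] [181.8 310.2] [193.1 394. ] hooktop [255.4 366.2]
60 tip top [343.6 343. ] keeper corners [330.1 317.3] [339.3 403.5] [165.9 318. ] [177.8 403.6] hooktop [240.8 375.6]
```

>>> drive_tool --plan '[[[0, 0, 0], 0], [[0, 0, 0], 0], [[0, 0, 0], 0], [[0, 0, 0], 0], [[0, 0, 0], 0]]' --hand 0 --newtons 20

```text
time: 5.92
position: [0.4693, -0.1305, 0.1657]
tool_rot: [-0.113, 0.994, -0.0, 0.0]
wrist_force: [-0.2, 0.9, 1.8]
opening: 0.0139
grip_force: 26.2
```

>>> drive_tool --plan '[[[0, 0, 0], 0], [[0, 0, 0], 0], [[0, 0, 0.1], 0], [[0, 0, 0.2], 0]]' --newtons 80

```text
time: 6.42
position: [0.4687, -0.1306, 0.1664]
tool_rot: [-0.113, 0.994, -0.0, -0.0]
wrist_force: [2.3, -3.1, -4.3]
opening: 0.0126
grip_force: 78.8
```

>>> drive_tool --plan '[[[0, 0, 0.2], 0], [[0, 0, 0.4], 0], [[0, 0, 0.6], 0], [[0, 0, 0.75], 0], [[0, 0, 0.75], 0]]'

```text
time: 7.05
position: [0.4691, -0.1305, 0.175]
tool_rot: [-0.113, 0.994, -0.0, -0.0]
wrist_force: [0.3, -3.9, -3.9]
opening: 0.0128
grip_force: 78.8
```

>>> drive_tool --plan '[[[0.03, -0.15, 0], 0], [[0.07, -0.3, 0], 0], [[0.07, -0.3, 0], 0], [[0.07, -0.3, 0], 0]]'

```text
time: 7.55
position: [0.4698, -0.1332, 0.1748]
tool_rot: [-0.113, 0.994, 0.0, 0.0]
wrist_force: [-0.0, -0.8, -2.1]
opening: 0.013
grip_force: 79.0
```

>>> drive_tool --plan '[[[0, 0, 0.4], 0], [[0, 0, 0.8], 0], [[0, 0, 1.2], 0], [[0, 0, 1.5], 0], [[0, 0, 1.5], 0]]'

```text
time: 8.18
position: [0.47, -0.1335, 0.1903]
tool_rot: [-0.113, 0.994, -0.0, 0.0]
wrist_force: [0.5, 0.8, -2.3]
opening: 0.0127
grip_force: 79.1
```

Run:
```python
from h import *
f=[];p=[]
for i in range(6):
    read_camera("wrist");s=read_state();f.append(s["wrist_force"]);p.append(s["position"])
f=np.array(f);print(f.mean(0).round(2),f.std(0).round(2),np.mean(p,0).round(4),s["time"])
```

```text
[-0.06  0.07 -2.52] [0.48 0.28 0.73] [ 0.4697 -0.1334  0.1897] 8.475
```

>>> drive_tool --plan '[[[0, 0, 0.15], 0], [[0, 0, 0.3], 0], [[0, 0, 0.45], 0], [[0, 0, 0.45], 0]]'

```text
time: 8.98
position: [0.4699, -0.1335, 0.1946]
tool_rot: [-0.113, 0.994, -0.0, 0.0]
wrist_force: [0.4, 0.5, -1.8]
opening: 0.0123
grip_force: 79.1
```

>>> drive_tool --plan '[[[0, 0, 0.05], 0], [[0, 0, 0.1], 0], [[0, 0, 0.15], 0], [[0, 0, 0.15], 0]]'

```text
time: 9.48
position: [0.4698, -0.1334, 0.1958]
tool_rot: [-0.113, 0.994, 0.0, 0.0]
wrist_force: [0.6, 0.4, -2.3]
opening: 0.0129
grip_force: 79.1
```

Lift is 30.5 mm commanded and still free.

>>> drive_tool --plan '[[[0, 0, 0.05], 0], [[0, 0, 0.1], 0], [[0, 0, 0.15], 0], [[0, 0, 0.15], 0]]'

```text
time: 9.98
position: [0.4698, -0.1334, 0.1974]
tool_rot: [-0.113, 0.994, -0.0, 0.0]
wrist_force: [0.4, 0.4, -2.4]
opening: 0.0124
grip_force: 79.1
```

>>> drive_tool --plan '[[[0, 0, 0.05], 0], [[0, 0, 0.1], 0], [[0, 0, 0.15], 0], [[0, 0, 0.15], 0]]'

```text
time: 10.48
position: [0.4698, -0.1334, 0.1989]
tool_rot: [-0.113, 0.994, -0.0, 0.0]
wrist_force: [-0.7, 0.4, -2.1]
opening: 0.0128
grip_force: 79.1
```

>>> drive_tool --plan '[[[0, 0, 0.05], 0], [[0, 0, 0.1], 0], [[0, 0, 0.15], 0], [[0, 0, 0.15], 0]]'

```text
time: 10.98
position: [0.4698, -0.1334, 0.2004]
tool_rot: [-0.113, 0.994, -0.0, 0.0]
wrist_force: [0.8, -0.7, -2.1]
opening: 0.0127
grip_force: 79.1
```

>>> drive_tool --plan '[[[0, 0, 0.05], 0], [[0, 0, 0.1], 0], [[0, 0, 0.15], 0], [[0, 0, 0.15], 0]]'

```text
time: 11.48
position: [0.4698, -0.1334, 0.2019]
tool_rot: [-0.113, 0.994, -0.0, 0.0]
wrist_force: [-0.7, -0.1, -1.9]
opening: 0.0127
grip_force: 79.1
```

>>> drive_tool --plan '[[[0, 0, 0.05], 0], [[0, 0, 0.1], 0], [[0, 0, 0.15], 0], [[0, 0, 0.15], 0]]'

```text
time: 11.98
position: [0.4696, -0.1334, 0.2029]
tool_rot: [-0.113, 0.994, 0.0, -0.0]
wrist_force: [1.0, 0.4, -5.7]
opening: 0.0127
grip_force: 78.6
```

>>> drive_tool --plan '[[[0, 0, -0.1], 0], [[0, 0, -0.21], 0], [[0, 0, -0.21], 0], [[0, 0, -0.21], 0]]'

```text
time: 12.48
position: [0.4698, -0.1334, 0.2014]
tool_rot: [-0.113, 0.994, -0.0, 0.0]
wrist_force: [0.1, 0.6, -2.9]
opening: 0.0127
grip_force: 79.0
```

>>> drive_tool --plan '[[[-0.03, 0.15, 0], 0], [[-0.07, 0.3, 0], 0], [[-0.1, 0.45, 0], 0], [[-0.14, 0.6, 0], 0], [[-0.14, 0.6, 0], 0]]'

```text
time: 13.1
position: [0.4683, -0.1273, 0.2012]
tool_rot: [-0.113, 0.994, 0.0, -0.0]
wrist_force: [-0.6, 0.7, -2.4]
opening: 0.0126
grip_force: 79.0
```

Past the tip's inner face with no side force; drawing on.

>>> drive_tool --plan '[[[-0.05, 0.2, 0], 0], [[-0.09, 0.4, 0], 0], [[-0.14, 0.6, 0], 0], [[-0.18, 0.8, 0], 0], [[-0.23, 1.0, 0], 0]]'

```text
time: 13.72
position: [0.466, -0.1172, 0.2012]
tool_rot: [-0.113, 0.994, -0.0, -0.0]
wrist_force: [-0.1, -0.7, -2.8]
opening: 0.0122
grip_force: 79.0
```

>>> drive_tool --plan '[[[-0.09, 0.4, 0], 0], [[-0.23, 1, 0], 0], [[-0.5, 2, 0], 0], [[-0.7, 3, 0], 0], [[-0.93, 4, 0], 0]]'

```text
time: 14.35
position: [0.4566, -0.0765, 0.2012]
tool_rot: [-0.113, 0.994, 0.0, 0.0]
wrist_force: [-0.5, 0.6, -2.3]
opening: 0.0124
grip_force: 79.0
```

>>> drive_tool --plan '[[[0.5, 2, 0], 0], [[1, 4, 0], 0], [[1.5, 6, 0], 0], [[2, 8, 0], -0.02], [[2.5, 10, 0], -0.05]]'

```text
time: 14.98
position: [0.4817, 0.0238, 0.2012]
tool_rot: [-0.088, 0.996, -0.0, 0.0]
wrist_force: [0.4, -0.3, -2.5]
opening: 0.0126
grip_force: 79.0
```

```bash
cat > pan.py <<'E'
from h import *
from scipy.optimize import least_squares
np.set_printoptions(precision=4,suppress=True)
def est(name,im,P,box,v):
    hsv=cv2.cvtColor(im,cv2.COLOR_BGR2HSV);x0,y0,x1,y1=box;m=np.zeros(im.shape[:2],np.uint8)
    m[y0:y1,x0:x1]=cv2.inRange(hsv[y0:y1,x0:x1],(0,0,v),(180,60,255));m=cv2.morphologyEx(m,cv2.MORPH_OPEN,np.ones((3,3)))
    n,l,st,ce=cv2.connectedComponentsWithStats(m);k=1+np.argmax(st[1:,4])
    ys,xs=np.nonzero(l==k);Q=np.array([atz(name,p,.046,P)[:2]*100 for p in zip(xs.astype(float),ys.astype(float))],np.float32)
    print(name,v,st[k],cv2.minAreaRect(Q))
E
python3 - <<'E'
from pan import *
P=np.load("w1.npy",allow_pickle=True).item();im=cv2.imread("pics/w1.png")
T=camera_params("top");
for v in(140,155,170): est("wrist",im,P,(470,240,620,375),v)
for v in(125,140,155): est("top",cv2.imread("pics/top0.png"),T,(170,235,245,330),v)
W=camera_params("wrist");w=read_camera("wrist");cv2.imwrite("pics/w3.png",w);np.save("w3.npy",W,allow_pickle=True)
for q,z in(("pan_floor",.038),("scale",0),("bin_grip",.2055)):
    print(q,[(s,p,atz("wrist",p,z,W)) for s,p in pts("wrist",q)])
read_camera("side")
for q,z in(("pan_floor",.038),("scale",0)):
    print(q,[(s,p,atz("side",p,z)) for s,p in pts("side",q)])
print(read_state()["position"])
E
```

```text
wrist 140 [ 480  240  140  126 8184] ((53.38923645019531, 19.42752456665039), (18.226543426513672, 18.895702362060547), 21.938472747802734)
wrist 155 [ 481  240  139  126 7880] ((53.374595642089844, 19.489269256591797), (18.20591163635254, 18.771818161010742), 21.933422088623047)
wrist 170 [ 482  258  113   93 6607] ((52.60253143310547, 16.316972732543945), (12.251214981079102, 12.706917762756348), 10.433019638061523)
top 125 [ 191  256   48   55 2079] ((53.04916763305664, 15.391151428222656), (12.663177490234375, 11.015107154846191), 10.275073051452637)
top 140 [ 192  256   47   53 1757] ((53.21642303466797, 15.430920600891113), (12.313935279846191, 10.91733169555664), 10.331541061401367)Traceback (most recent call last):
  File "<stdin>", line 5, in <module>
  File "pan.py", line 7, in est
    n,l,st,ce=cv2.connectedComponentsWithStats(m);k=1+np.argmax(st[1:,4])
                                                      ~~~~~~~~~^^^^^^^^^^
    return _wrapfunc(a, 'argmax', axis=axis, out=out, **kwds)
    return bound(*args, **kwds)
ValueError: attempt to get argmax of an empty sequence
```

Run:
```python
from pan import *
W=camera_params("wrist");w=read_camera("wrist");cv2.imwrite("pics/w3.png",w);np.save("w3.npy",W,allow_pickle=True)
for q,z in(("pan_floor",.038),("scale",0),("bin_grip",.2055)):
    print(q,[(s,p,atz("wrist",p,z,W)) for s,p in pts("wrist",q)])
read_camera("side")
for q,z in(("pan_floor",.038),("scale",0)):
    print(q,[(s,p,atz("side",p,z)) for s,p in pts("side",q)])
print(read_state()["position"])
```

```text
pan_floor [(0.85, array([458.176, 301.68 ]), array([0.5335, 0.1634, 0.038 ]))]
scale [(0.7, array([443.712, 284.592]), array([0.5323, 0.1619, 0.    ]))]
bin_grip [(0.98, array([326.528, 309.792]), array([0.4792, 0.0257, 0.2055]))]
pan_floor []
scale [(0.57, array([235.712, 241.296]), array([0.5282, 0.1535, 0.    ])), (0.16, array([281.6  , 213.216]), array([0.7635, 0.1734, 0.    ]))]
[0.4816 0.0222 0.2012]
```

View pics/w3.png

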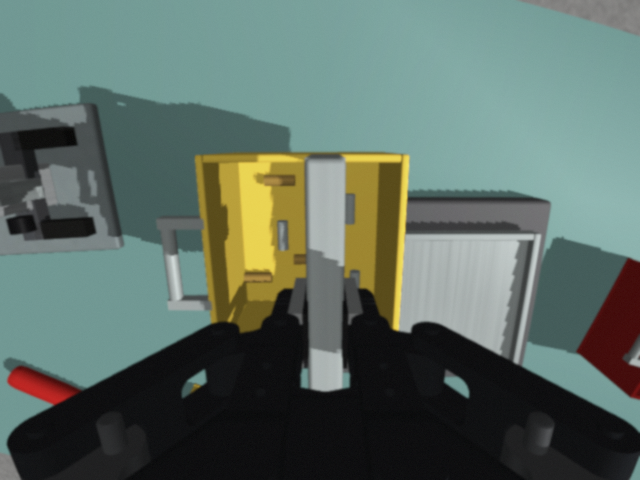

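The wrist view shows the bin held level. The pan's far rim is at row 234 (columns 407–537) and its right rim runs from (537,235) to (518,365). I'll check a pan wireframe against three pictures.

```bash
cat > ov.py <<'E'
from pan import *
def wire(im,name,P,c,deg,s,off):
    a=np.radians(deg);xb=np.array([np.sin(a),-np.cos(a),0]);yb=np.array([np.cos(a),np.sin(a),0]);C=np.array([*c,0.])
    for z,col in((.038,(0,0,255)),(.047,(255,0,0))):
        L=[C+sx*.058*xb+sy*.063*yb+[0,0,z] for sx,sy in((-1,-1),(1,-1),(1,1),(-1,1))]
        q=np.array([(proj(name,X,P)-off+.5)*s for X in L]);cv2.polylines(im,[np.int32(q*16).reshape(-1,1,2)],True,col,1,cv2.LINE_AA,4)
    return im
E
python3 - <<'E'
from ov import *
W1=np.load("w1.npy",allow_pickle=True).item();W3=np.load("w3.npy",allow_pickle=True).item();T=camera_params("top")
out=np.zeros((600,800,3),np.uint8)
for f,n,P,(x,y),(w,h),s,(ox,oy) in(("w1","wrist",W1,(460,240),(150,140),2.6,(0,0)),("top0","top",T,(180,245),(70,75),5,(400,0)),("w3","wrist",W3,(400,215),(160,80),3,(0,360))):
    im=cv2.imread(f"pics/{f}.png")[y:y+h,x:x+w];im=cv2.resize(im,None,fx=s,fy=s,interpolation=2)
    im=wire(im,n,P,(.533,.158),10.3,s,np.array([x,y]));im=im[:600-oy,:800-ox];out[oy:oy+im.shape[0],ox:ox+im.shape[1]]=im
cv2.imwrite("pics/ov.png",out)
E
```

```text
(no output)
```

View pics/ov.png

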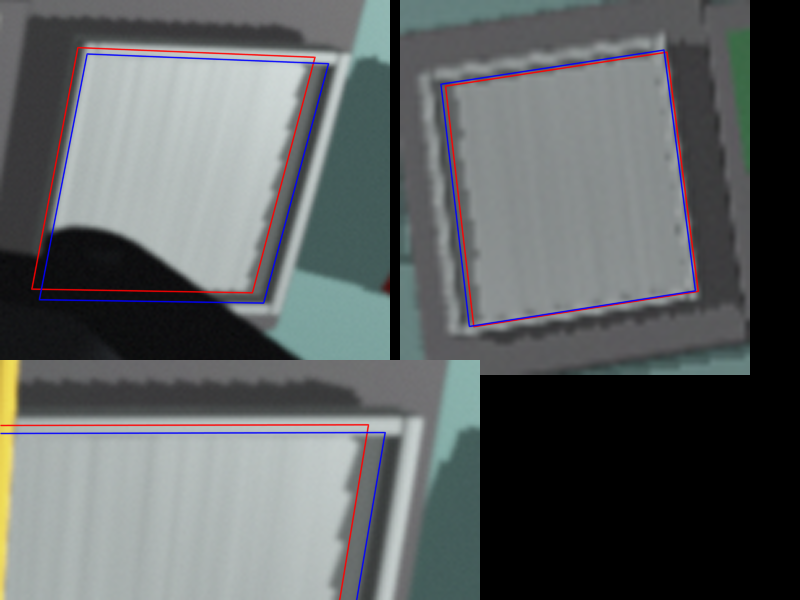

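Run:
```python
from pan import *
W=np.load("w3.npy",allow_pickle=True).item()
t=np.array([.4816,.0222]);a=np.radians(10.2);xb=np.array([np.sin(a),-np.cos(a)]);yb=np.array([np.cos(a),np.sin(a)])
im=cv2.imread("pics/w3.png");h=cv2.cvtColor(im,cv2.COLOR_BGR2HSV);m=cv2.inRange(h,(20,120,80),(35,255,255))>0
g=lambda p,z:(lambda d:(d@xb*1000,d@yb*1000))(atz("wrist",p,z,W)[:2]-t)
print("bin far rim yb (want 60):",[g((c,np.nonzero(m[:250,c])[0][0]-.5),.1535) for c in(230,270,380)])
for r in(170,220,270):
    c=np.nonzero(m[r,:])[0];print("bin -x edge (want -43) +x edge(67)",g((c[-1]+.5,r),.1535),g((c[c>190][0]-.5,r),.1535))
# pan outer rim: bright (>170) edges
v=h[:,:,2].astype(int)
for c in(430,470,510): 
    d=np.diff(v[215:250,c]);r=215+np.argmax(d)+.5;print("pan far outer",c,r,g((c,r),.047))
for r in(260,290,320):
    d=np.diff(v[r,500:550]);i=np.argmin(d);print("pan right outer",r,500+i+.5,g((500+i+.5,r),.047), v[r,505:545].tolist() if r==290 else "")
```

```text
bin far rim yb (want 60): [(np.float64(45.06083653207966), np.float64(-62.970231582085184)), (np.float64(24.603284244765952), np.float64(-62.819104003132)), (np.float64(-31.246059063816634), np.float64(-62.781699953427974))]
bin -x edge (want -43) +x edge(67) (np.float64(-45.782876094692256), np.float64(-54.065119616196405)) (np.float64(63.6950454814731), np.float64(-54.32539678304472))
bin -x edge (want -43) +x edge(67) (np.float64(-46.27221892369422), np.float64(-27.759992268153006)) (np.float64(61.84840948510038), np.float64(-27.871118150547247))
bin -x edge (want -43) +x edge(67) (np.float64(-45.79983878085381), np.float64(0.6137229787394515)) (np.float64(63.4446425481858), np.float64(0.6363624039822604))
pan far outer 430 233.5 (np.float64(-94.16489076686464), np.float64(6.963866108249539))
pan far outer 470 233.5 (np.float64(-129.4615131170373), np.float64(6.960560793623272))
pan far outer 510 233.5 (np.float64(-165.45616546365503), np.float64(6.9485604998643815))
pan right outer 260 536.5 (np.float64(-193.96750792329723), np.float64(31.594746312442425)) 
pan right outer 290 531.5 (np.float64(-194.22889801144981), np.float64(60.8609637572352)) [185, 187, 186, 182, 167, 145, 124, 113, 110, 110, 109, 110, 107, 105, 100, 84, 71, 64, 64, 73, 102, 146, 175, 192, 199, 194, 168, 132, 115, 111, 107, 103, 96, 95, 93, 93, 92, 92, 93, 94]
pan right outer 320 526.5 (np.float64(-194.72955762544424), np.float64(91.7661318473653))
```

>>> drive_tool --plan '[[[1, 3, 0], 0], [[2, 6, 0], 0], [[3, 9, 0], 0], [[4, 12, 0], 0], [[4.9, 15, 0], 0]]'

```text
time: 15.95
position: [0.5312, 0.1729, 0.2012]
tool_rot: [-0.088, 0.996, -0.0, 0.0]
wrist_force: [-0.2, 0.1, -1.9]
opening: 0.0124
grip_force: 79.1
```

>>> drive_tool --plan '[[[0.1, 0.1, 0], 0], [[0.1, 0.1, -0.6], 0], [[0.1, 0.1, -1.2], 0], [[0.1, 0.1, -1.8], 0], [[0.1, 0.1, -2.2], 0]]'

```text
time: 16.58
position: [0.5314, 0.1731, 0.1784]
tool_rot: [-0.088, 0.996, -0.0, -0.0]
wrist_force: [0.3, -0.4, -1.4]
opening: 0.0128
grip_force: 79.1
```

Run:
```python
from ov import *
# rim band thickness in w1: profile across the right rim
W=np.load("w1.npy",allow_pickle=True).item();v=cv2.cvtColor(cv2.imread("pics/w1.png"),cv2.COLOR_BGR2HSV)[:,:,2]
print(v[300,560:600].tolist()); print(v[245:275,540].tolist())
s=read_camera("side");P=camera_params("side");cv2.imwrite("pics/s2.png",s)
x,y=185,185;c=cv2.resize(s[y:y+85,x:x+110],None,fx=7,fy=7,interpolation=2)
cv2.imwrite("pics/s2c.png",c);print(read_state()["position"],read_state()["time"])
```

```text
[199, 200, 199, 199, 200, 196, 182, 155, 126, 111, 107, 107, 108, 102, 92, 78, 67, 64, 70, 95, 139, 178, 196, 190, 159, 120, 98, 92, 92, 92, 92, 92, 92, 91, 91, 92, 91, 91, 92, 91]
[114, 112, 106, 90, 72, 60, 57, 59, 61, 63, 71, 78, 104, 154, 189, 201, 200, 195, 197, 203, 205, 204, 202, 203, 201, 201, 200, 200, 200, 200]
[0.5312 0.1732 0.178 ] 16.625
```

View pics/s2c.png

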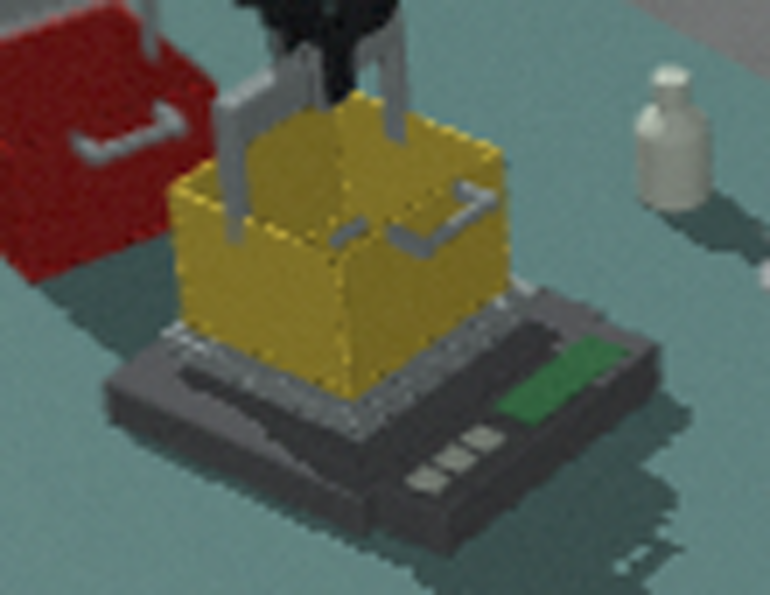

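The side crop shows the bin poised centrally over the pan, with its lower edge just above the rim. I'll creep down.

>>> drive_tool --plan '[[[0.1, 0.1, -0.1], 0], [[0.1, 0.1, -0.2], 0], [[0.1, 0.1, -0.3], 0], [[0.1, 0.1, -0.4], 0], [[0.1, 0.1, -0.45], 0]]'

```text
time: 17.25
position: [0.5327, 0.1746, 0.1747]
tool_rot: [-0.089, 0.996, 0.0, 0.0]
wrist_force: [1.1, 0.6, -3.2]
opening: 0.0127
grip_force: 79.1
```

>>> drive_tool --plan '[[[-0.04, -0.04, -0.07], 0], [[-0.04, -0.04, -0.14], 0], [[-0.04, -0.04, -0.2], 0], [[-0.04, -0.04, -0.2], 0]]'

```text
time: 17.75
position: [0.5323, 0.1742, 0.1726]
tool_rot: [-0.088, 0.996, -0.0, -0.0]
wrist_force: [-0.8, -0.5, -2.5]
opening: 0.0127
grip_force: 79.1
```

>>> drive_tool --plan '[[[0, 0, -0.07], 0], [[0, 0, -0.14], 0], [[0, 0, -0.2], 0], [[0, 0, -0.25], 0], [[0, 0, -0.25], 0]]'

```text
time: 18.38
position: [0.5323, 0.1742, 0.1701]
tool_rot: [-0.088, 0.996, -0.0, -0.0]
wrist_force: [0.9, -0.4, -1.9]
opening: 0.0123
grip_force: 79.1
```

The bin is inside the rim with no contact.

>>> drive_tool --plan '[[[0, 0, -0.07], 0], [[0, 0, -0.14], 0], [[0, 0, -0.2], 0], [[0, 0, -0.28], 0], [[0, 0, -0.28], 0]]'

```text
time: 19.0
position: [0.5323, 0.1742, 0.1673]
tool_rot: [-0.088, 0.996, 0.0, -0.0]
wrist_force: [0.3, -0.7, -3.0]
opening: 0.0125
grip_force: 79.1
```

>>> drive_tool --plan '[[[0, 0, -0.05], 0], [[0, 0, -0.1], 0], [[0, 0, -0.1], 0]]'

```text
time: 19.38
position: [0.5323, 0.1742, 0.1663]
tool_rot: [-0.088, 0.996, -0.0, -0.0]
wrist_force: [-0.3, 0.4, -2.2]
opening: 0.0122
grip_force: 79.1
```

>>> drive_tool --plan '[[[0, 0, -0.05], 0], [[0, 0, -0.1], 0], [[0, 0, -0.1], 0]]'

```text
time: 19.75
position: [0.5325, 0.1742, 0.1659]
tool_rot: [-0.089, 0.996, 0.0, 0.0]
wrist_force: [-1.9, -1.2, 1.2]
opening: 0.0128
grip_force: 79.3
```

Floor contact at the expected height. Releasing.

>>> drive_tool --plan '[[[0, 0, 0], 0], [[0, 0, 0], 0]]' --newtons 20

```text
time: 20.0
position: [0.5324, 0.1742, 0.1657]
tool_rot: [-0.089, 0.996, -0.0, 0.0]
wrist_force: [-0.9, -0.6, 1.5]
opening: 0.013
grip_force: 79.4
```

>>> drive_tool --plan '[[[0, 0, 0], 0], [[0, 0, 0], 0], [[0, 0, 0], 0], [[0, 0, 0], 0], [[0, 0, 0], 0]]' --hand 60

```text
time: 20.62
position: [0.5324, 0.1742, 0.1654]
tool_rot: [-0.088, 0.996, -0.0, 0.0]
wrist_force: [-0.7, -0.2, 0.1]
opening: 0.0511
grip_force: 0.0
```

>>> drive_tool --plan '[[[0, 0, 1], 0], [[0, 0, 3], 0], [[0, 0, 6], 0], [[0, 0, 9], 0], [[0, 0, 12], 0]]'

```text
time: 21.25
position: [0.5326, 0.1743, 0.2885]
tool_rot: [-0.088, 0.996, 0.0, 0.001]
wrist_force: [0.1, 0.6, 0.1]
opening: 0.0513
grip_force: 0.0
```

Run:
```python
from ov import *
W=camera_params("wrist");w=read_camera("wrist");cv2.imwrite("pics/w5.png",w);st=read_state();t=st["position"]
print(t,st["time"],st["wrist_force"])
print("grip",[(s,atz("wrist",p,.168,W)) for s,p in pts("wrist","bin_grip")]); print("c",[(s,atz("wrist",p,.078,W)) for s,p in pts("wrist","bin_center")])
m=cv2.inRange(cv2.cvtColor(w,cv2.COLOR_BGR2HSV),(20,120,80),(35,255,255));n,l,s,c=cv2.connectedComponentsWithStats(m);k=1+np.argmax(s[1:,4]);ys,xs=np.nonzero(l==k)
print(cv2.minAreaRect(np.array([atz("wrist",p,.118,W)[:2]*100 for p in zip(xs*1.,ys*1.)],np.float32)))
s=read_camera("side");a=cv2.resize(s[185:270,185:295],None,fx=4,fy=4,interpolation=2);b=cv2.resize(w,(352,264))
o=np.zeros((340,800,3),np.uint8);o[:340,:440]=a;o[:264,440:792]=b;cv2.imwrite("pics/fin.png",o)
```

```text
[0.5345 0.1746 0.2938] 21.3 [ 0.417  -0.4718  4.5933]
grip [(0.89, array([0.531, 0.174, 0.168])), (0.75, array([0.5238, 0.376 , 0.168 ]))]
c [(0.92, array([0.5294, 0.1617, 0.078 ])), (0.87, array([0.5284, 0.3753, 0.078 ]))]
((53.65613555908203, 13.772377014160156), (12.056272506713867, 5.841999530792236), 10.227046966552734)
```

View pics/fin.png

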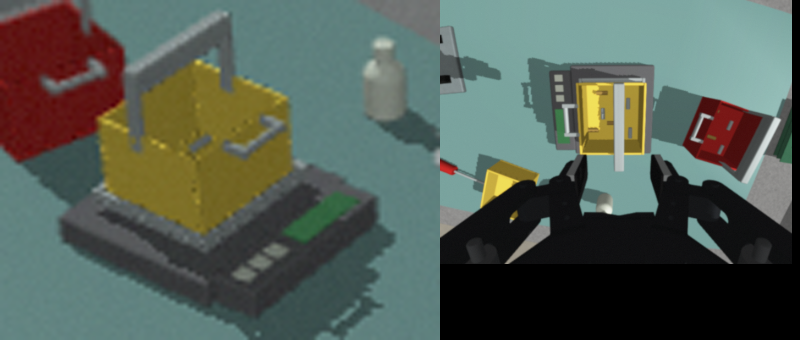

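The bin sits level inside the rim, and the gripper is clear above it.

```bash
python3 -c "
from station import *
print(sign_off())"
```

```text
the job is handed in; nothing more can be done
None
```

The yellow parts bin is off the hook, drawn out without forcing hook or keeper, and standing level and released inside the scale pan's rim; the bystanders were left alone and the job was handed in at about 21 s.

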